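# Move the knob carrier onto the rail under the dust hood

### The arm

A 6-joint arm with a two-finger parallel gripper is mounted at the origin on a cart in front of the work surface, level with it; the furniture and walls round the work are solid. World frame = base frame: x ahead of the robot, y to its left, z up, the work surface at z = 0. Lengths are in m, angles in rad, forces in N, time in s.
With the tool pointing down it reaches from about 0.3 to 0.85 m from the base axis. Payload 5.4 kg.
Tool frame: the origin (TCP) lies at the very end of the fingers, on their centre line; the grasp point (between the pads) lies 19 mm behind it; z points along the fingers, y is the line along which they close (so a half turn about z gives the same grasp; the last joint's range is limited). The gripper opens to 85 mm and grips with 20 to 120 N. Pads are 22 mm wide; open, the fingers measure 114 mm over their backs; the gripper's body (76 mm by 85 mm) begins 54 mm behind the grasp point. The pads swing forward as they close: fully open they stand 13 mm farther back than shut.
Start: joints at [-1.55, 0.158, 1.597, -0, 1.386, -0.21], TCP at [0.132, -0.56, 0.231] pointing down, gripper open.
Joint ranges: [-2.91, 2.91], [-0.94, 2.29], [0.18, 2.7], [-1.29, 4.43], [0.17, 2.64], [-3, 3]. Speed limits (rad/s): [2.57, 2.57, 3.14, 3.14, 3.14, 3.14].

### API

Orientations are given as a unit quaternion [w, x, y, z].
In Python, from workcell import r, cam, ticket, monitor gives the robot as it stands (r), with the cameras (cam), the job (ticket) and the readings (monitor).
- The arm moves only by the tool hand_motion, called after "Request:" as name(argument=value, ...), one argument or row to a line, values as JSON. Schema: {"type":"object","properties":{"increments":{"type":"array","items":{"type":"array","items":{"type":"number"},"minItems":7,"maxItems":7},"minItems":1,"maxItems":20},"grip_n":{"type":"number"},"only":{"type":"string"},"quiet":{"type":"boolean"},"lines":{"type":"string"}},"required":["increments"],"additionalProperties":false}. increments is a list of rows, 1 to 20 of them, each of 7 numbers: dx, dy, dz in parts of the range, where 1.0 means 1 m, then a rotation vector rx, ry, rz in shares of 2 pi rad (1.0 is 2 pi rad), then the opening from 0.0 (shut) to 1.0 (fully open); each row is the pose to reach, as a shift and turn from the pose commanded when the call began, along the tool's axes at that moment; what a row does not reach only later rows make up. A row lasts 1/10 s, in which the tool goes at most 0.05 m and 0.15 rad, less where a joint would pass 70% of its speed; a pose out of reach is approached as far as the arm can. The fingers move at their own pace and stop on an object; grip_n is the grip in N (left out, the last holds). Time passes only in rows, so rows that do not move let the fingers close. The tool returns the time, the measured TCP pose, the force, the opening and the grip force at its end. only (a regular expression) keeps the lines of the reply that match it, lines (a string "A,B") keeps lines A to B, and quiet returns only ok. Shift and turn numbers lie between -1 and 1, and a call with a number outside is refused. Input that does not fit is refused with a message, and nothing moves.
- monitor.sense(): the state, without advancing time (a new reading comes with each control period).
- cam.camera(name): name is "scene" or "top" or "wrist"; returns the picture (420x560x3 uint8, red, green, blue); there is no depth.
- cam.get_calibration(name): a dict with "mtx" (3x3 intrinsics, pixels), "world_to_cam" (4x4, takes a point from world to camera coordinates); the wrist camera has in their place "tool_from_camera" (4x4, takes a point from camera to tool coordinates, whose origin is the TCP and whose axes are the flange's). Camera axes: x right, y down, z forward; pixel columns grow to the right and rows downward; lengths in m; the calibration is good to about 2 mm. The wrist camera is an equidistant fisheye: a pixel r from the principal point sees the ray r / f radians off the axis. A picture is of the moment at which its call begins: read the wrist's pose just before it. get_calibration takes no time and is no camera call.
- ticket.close_job(): hands the job in; it is judged then, once.
The state is a dict: "clock": time; "q": joint angles; "qvel": joint speeds; "joint_efforts": joint torques, N m; "tcp_pos": TCP position; "ee_rot": TCP orientation; "wrist_force": force on the tool from outside, world axes, zero at the start; "ft_torque": the same for the moment, N m; "width": opening from 0.0 (shut) to 1.0 (fully open); "grip_force": force on a finger pad.
Only numpy, scipy, OpenCV 4.12 (cv2) and the standard library are available. Lean on these libraries where they do the work, as an engineer would, in place of code of your own. Each camera call takes 0.05 s, during which the arm holds its last target. There are 200 camera calls.

### The job

Bring the steel carrier with the two drying knobs from the open rail to the rail under the dust hood: lift its eye over the turned-up end of the open rail, stand it upright on the bench and let go of it, because only its top tab can be held on the open rail and only its tall handle under the hood. Then take it again and hang it by its eye on the hooded rail, behind that rail's turned-up end, so that it hangs there still. Never tip the carrier over, and leave the loose tape measure, sanding block and hex keys where they are.

Things in the scene. Friction and masses are not known exactly. Their poses are not given: they have to be found in the camera images.
- carrier: Loose steel carrier, about 0.2 kg, two light-wood knobs (32 mm wide, top at z = 46 mm) fixed on its foot plate. Origin: underside of the plate, straight below the eye; z up, y along the rail, handle at +y. Plate 84 (x) x 60 (y) x 6 mm, y = -34 to +26 mm. It stands upright on the bench by itself and hangs level from its eye
- carrier_eye (a point): Eye: closed window 30 mm wide (x), 40 mm high (z = 75 to 115 mm) in a frame 42 mm wide, 14 mm deep (y), which the rail passes along y. This point: middle of the underside of the top bar (carrier frame 0, 0, 115 mm); it rests on top of the rail when hung
- carrier_tab (a point): Middle of the top edge of the upright tab above the eye (carrier frame 0, 0, 147 mm); tab 8 mm thick (x), 24 mm wide (y), 24 mm high; pinch it from above across x, fingertips about 20 mm below this point. Under the hood it cannot be reached
- carrier_handle (a point): Middle of the top edge of the tall handle (carrier frame 0, 93, 193 mm); blade 8 mm thick (x), 34 mm long (y), 58 mm high, on an arm from the tab (8 mm thick, z = 136 to 146 mm) that passes clear above the rail end; pinch it across x, fingertips about 22 mm below this point. On the open rail the fork's cheeks keep fingers off it
- open_rail: Fixed stand with an unroofed rail, at the left. Origin: on the bench straight below the rail's free end. The round bar, 10 mm thick, top at z = 140 mm, runs from there along +y to an upright at y = 172 mm. The carrier hangs here at the start, handle towards +y, eye 16 to 35 mm from the free end
- open_rail_stop (a point): Top of the open rail's turned-up free end, a stop 10 mm thick, 14 mm above the rail's top (0, 0, 154 mm in the stand's frame)
- fork (a point): Top of the open rail's guide fork, at its end nearest the rail's free end (0, 80, 214 mm in the stand's frame): two upright cheek plates 26 mm apart, y = 80 to 175 mm, z = 154 to 214 mm; the handle stands between them at the start
- hooded_rail: Fixed stand with a rail under a dust hood, at the right. Origin: on the bench straight below the rail's free end. The round bar, 10 mm thick, top at z = 155 mm, runs from there along -y to an upright at y = -114 mm. Hung properly, the carrier's tab is under the hood and its handle outside it on the +y side
- hooded_rail_stop (a point): Top of the hooded rail's turned-up free end, a stop 10 mm thick, 14 mm above the rail's top (0, 0, 169 mm in the stand's frame)
- hood (a point): Middle of the hood's front edge, on its underside (0, 2, 219 mm in the stand's frame). Grey sheet 96 mm wide, 3 mm thick, y = +2 to -128 mm, underside 64 mm above the rail's top; side lips reach 12 mm below its underside
- tape_measure: loose tape measure 40x75x68 mm, bystander; origin at its underside
- sanding_block: loose cork sanding block 62x112x31 mm, bystander; origin at its underside
- hex_keys: loose folding hex key set 19x101x26 mm, bystander; origin at its underside

How it is judged:
On the way, in this order (a step that is already met when the one before it is completed fails the run):
1. the carrier's eye is off the open rail, past its turned-up end (y of carrier_eye in the frame of open_rail below -0.013 m), for 0.1 s.
2. the carrier stands upright on the bench, released (height (world z) of carrier below 0.006 m and angle between carrier's own z axis and vertical below 0.1 rad and contact force between the fingers and carrier below 0.1 N and linear speed of carrier below 0.03 m/s), for 0.2 s.
At the end, for the whole second after the job is handed in: The carrier hangs by its eye on the hooded rail, released and at rest: eye 13 to 85 mm behind the rail's turned-up end, its top bar down on the rail (within 5 mm), within 16 mm sideways, and within 0.2 rad of upright (y of carrier_eye in the frame of hooded_rail between -0.085 and -0.013 m and x of carrier_eye in the frame of hooded_rail between -0.016 and 0.016 m and z of carrier_eye in the frame of hooded_rail between 0.15 and 0.16 m and angle between carrier's own z axis and vertical below 0.2 rad and contact force between carrier and hooded_rail above 0.5 N and contact force between the fingers and carrier below 0.1 N and linear speed of carrier below 0.05 m/s); the robot touches nothing.
It fails at once if the carrier is tipped over (more than 0.6 rad) (angle between carrier's own z axis and vertical above 0.6 rad).
It fails at once if a loose bystander is moved by more than 30 mm (distance of any of tape_measure, sanding_block, hex_keys from where it was at the start of the episode above 0.03 m).
It also fails if it takes over 54 s, if anything falls off the work surface, if the arm or the gripper's body presses on something with over 40 N, if the wrist force passes 120 N, or if a joint passes its speed limit or range.

## Working session

There is one attempt and no reset: what is moved stays moved. The work goes in short steps, Python scripts to look and compute and a tool call to move; the robot and the scene stay as the last step left them, time stands still between calls to the robot, and variables do not carry over. Pictures are saved under pics/ and viewed, at most 10 in all, crops included, and the job is handed in when it is done.

```bash
mkdir -p pics; ls; python3 - <<'E'
from workcell import r, cam, ticket, monitor
import cv2
s=monitor.sense();print(s)
for n in("scene","top"):
    cv2.imwrite(f"pics/{n}0.png",cv2.cvtColor(cam.camera(n),cv2.COLOR_RGB2BGR))
    c=cam.get_calibration(n);print(n,c)
print(cam.get_calibration("wrist"))
E
```

```text
pics
workcell.py
{'clock': 0.0, 'q': array([-1.55009566e+00,  1.59038235e-01,  1.59821304e+00,  5.83051845e-06,
        1.38621492e+00, -2.10086371e-01]), 'qvel': array([ 0.00061863, -0.002186  ,  0.0013495 ,  0.00079811, -0.00065123,
       -0.00010733]), 'joint_efforts': array([ 1.29726606e-03, -3.96003699e+01, -3.31432128e+01, -5.71803503e-05,
        8.32566671e-03,  1.45957034e-05]), 'tcp_pos': array([ 0.13150388, -0.55915013,  0.23033259]), 'ee_rot': array([-9.32302071e-04,  9.93349179e-01,  1.15137013e-01,  9.14252911e-05]), 'wrist_force': array([-0.50715981,  0.31282472, -0.00955008]), 'ft_torque': array([-0.00234026,  0.02406069,  0.03113686]), 'grip_force': 0.0, 'width': 1.0013126190564605}
scene {'mtx': array([[419.58969356,   0.        , 284.51889421],
       [  0.        , 419.58969356, 212.93456601],
       [  0.        ,   0.        ,   1.        ]]), 'world_to_cam': array([[-0.7207218 , -0.69311348, -0.012401  ,  0.41450679],
       [-0.41437558,  0.44508442, -0.7938468 ,  0.33088929],
       [ 0.55574541, -0.56700402, -0.60799134,  0.88665923],
       [ 0.  
[... 399 characters left out ...]
1],
       [ 8.93879408e-02,  1.14995363e-03, -9.95996222e-01,
         1.22493920e+00],
       [ 0.00000000e+00,  0.00000000e+00,  0.00000000e+00,
         1.00000000e+00]])}
{'mtx': array([[325.1922621 ,   0.        , 276.00210593],
       [  0.        , 325.1922621 , 209.49458679],
       [  0.        ,   0.        ,   1.        ]]), 'tool_from_camera': array([[ 2.61126820e-04, -9.65915460e-01, -2.58857599e-01,
         6.61949052e-02],
       [ 9.99999409e-01,  5.25528337e-04, -9.52219603e-04,
        -1.34413962e-03],
       [ 1.05580064e-03, -2.58857197e-01,  9.65915026e-01,
        -1.44230599e-01],
       [ 0.00000000e+00,  0.00000000e+00,  0.00000000e+00,
         1.00000000e+00]])}
```

View pics/scene0.png

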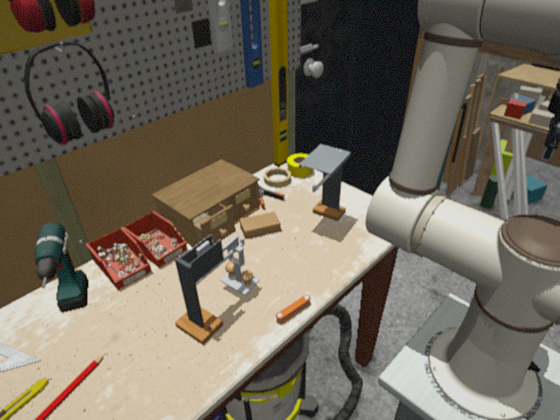

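View pics/top0.png

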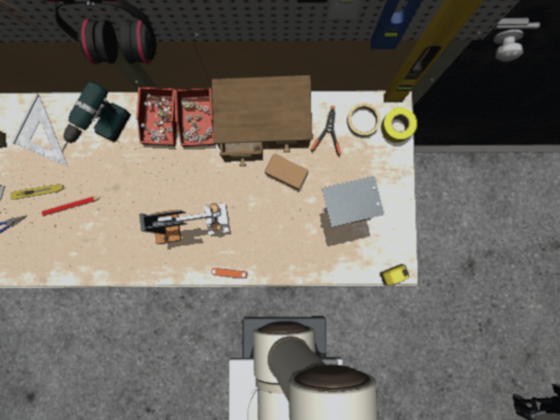

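Scene: open rail stand at (200,290), carrier at about (238,265), hood at (326,160). Top: fork (175,220), carrier (217,218), hood (352,201). I'll enlarge those areas.

```bash
python3 - <<'E'
import cv2,numpy as np
t=cv2.imread("pics/top0.png");s=cv2.imread("pics/scene0.png")
def c(i,x,y,w,h):
    o=cv2.resize(i[y:y+h,x:x+w],(400,300),interpolation=cv2.INTER_CUBIC)
    for k in range(0,w,10): cv2.line(o,(int(k*400/w),0),(int(k*400/w),5 if k%50 else 12),(0,0,255),1)
    for k in range(0,h,10): cv2.line(o,(0,int(k*300/h)),(5,int(k*300/h)),(0,0,255),1)
    return o
m=np.vstack([np.hstack([c(t,135,185,100,75),c(t,310,170,100,75)]),np.hstack([c(s,170,230,120,90),c(s,290,135,120,90)])])
cv2.imwrite("pics/m1.png",m)
E
```

```text
(no output)
```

View pics/m1.png

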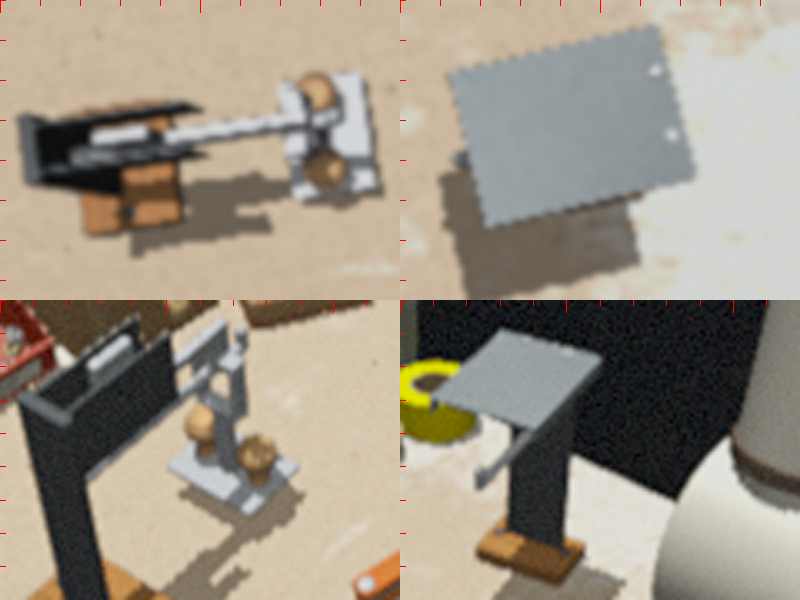

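Tab in top view ≈(215,214), handle ≈(165,219); in the scene the tab top ≈(242,239), and the hooded stop ≈(315,186). The hood corners in top view are (322,188), (375,176.5), (384,214.5) and (331.5,226.5).

```bash
cat >h.py <<'E'
import numpy as np
from scipy.optimize import least_squares
from scipy.spatial.transform import Rotation as R
from workcell import r, cam, ticket, monitor
C={n:cam.get_calibration(n) for n in("top","scene")}
def proj(n,p):
    c=C[n];q=c["world_to_cam"]@np.append(p,1);q=c["mtx"]@q[:3];return q[:2]/q[2]
def loc(pose,p):
    x,y,z,a=pose;c,s=np.cos(a),np.sin(a);return np.array([x+c*p[0]-s*p[1],y+s*p[0]+c*p[1],z+p[2]])
def fit(obs,z,x0):
    f=lambda v:np.concatenate([proj(n,loc((v[0],v[1],z,v[2]),np.array(p)/1e3))-u for n,p,u in obs])
    s=least_squares(f,x0,loss="soft_l1");return s.x,f(s.x).reshape(-1,2)
E
python3 - <<'E'
from h import *
np.set_printoptions(precision=4,suppress=True)
obs=[("top",(0,0,147),(215,214.2)),("top",(0,93,193),(165,218.8)),("scene",(0,0,147),(242,239))]
print("carrier",*fit(obs,.025,[.5,.1,.1]))
# plate corners top
ob2=[("top",(x,y,6),u) for x,y,u in[(42,-34,(225.5,203)),(-42,-34,(229.5,232.5)),(-42,26,(208.5,234.5))]]
print("plate",*fit(ob2,.025,[.5,.1,.1]))
h=[("top",(48,2,222),(322,188)),("top",(48,-128,222),(375,176.5)),("top",(-48,-128,222),(383.75,214.5)),("top",(-48,2,222),(331.5,226.5)),
("scene",(0,0,169),(315,186))]
print("hood",*fit(h,0,[.5,-.15,.2]))
h=h[:4]+[("scene",(48,2,222),(301.5,158.5)),("scene",(-48,2,222),(329.5,173)),("scene",(-48,-128,222),(350.5,152)),("scene",(48,-128,222),(320.5,143.5))]
v,e=fit(h,0,[.5,-.15,.2]);print(v,e);print(proj("scene",loc((v[0],v[1],0,v[2]),(0,0,.169))))
E
```

```text
carrier [0.5356 0.1836 0.0518] [[-3.7603  3.8084]
 [ 4.5069 -0.0339]
 [-0.8666 -2.7874]]
plate [0.5434 0.1936 0.1274] [[ 0.3006 -0.1604]
 [-0.0837 -0.313 ]
 [-0.2069  0.5096]]
hood [ 0.5562 -0.1029  0.2169] [[ 0.0769  0.0128]
 [-0.439  -0.2845]
 [ 0.4108  0.4056]
 [-0.2221  0.3843]
 [-0.2841 -2.0434]]
[ 0.5573 -0.1025  0.2128] [[-0.0166 -0.4565]
 [-0.4849 -0.5382]
 [ 0.2042  0.1837]
 [-0.4779 -0.0565]
 [-2.5168  4.4046]
 [ 1.2388 -0.5364]
 [ 1.0084 -0.6071]
 [ 0.8259 -0.2864]]
[314.3186 183.8663]
```

Careful with the scale: turns go in shares of 2 pi rad. That gives: -1.44 rad / 6.2832 = -0.2292.

Request:
hand_motion(
  increments=[
    [0,0,-0.1,0,0,0,1],
    [0,0,-0.15,0,0,0,1],
    [0.309,-0.142,-0.15,0,0,-0.1114,1],
    [0.309,-0.142,-0.15,0,0,-0.1114,1],
    [0.309,-0.142,-0.15,0,0,-0.1114,1],
    [0.309,-0.142,-0.15,0,0,-0.1114,1],
    [0.309,-0.142,-0.15,0,0,-0.1114,1],
    [0.309,-0.142,-0.15,0,0,-0.1114,1],
    [0.569,-0.6355,-0.11,0,0,-0.2292,1],
    [0.569,-0.6355,-0.11,0,0,-0.2292,1],
    [0.569,-0.6355,-0.11,0,0,-0.2292,1],
    [0.569,-0.6355,-0.11,0,0,-0.2292,1],
    [0.569,-0.6355,-0.11,0,0,-0.2292,1],
    [0.569,-0.6355,-0.11,0,0,-0.2292,1],
    [0.569,-0.6355,-0.11,0,0,-0.2292,1],
    [0.569,-0.6355,-0.11,0,0,-0.2292,1],
    [0.569,-0.6355,-0.11,0,0,-0.2292,1],
    [0.569,-0.6355,-0.11,0,0,-0.2292,1],
    [0.569,-0.6355,-0.11,0,0,-0.2292,1],
    [0.569,-0.6355,-0.11,0,0,-0.2292,1],
  ],
  grip_n=40,
)

```text
clock: 2.1
tcp_pos: [0.54, 0.1916, 0.3405]
ee_rot: [-0.0, 0.67, 0.742, -0.0]
wrist_force: [0.3, -0.8, -0.2]
width: 1.001
grip_force: 0.0
```

```bash
cat >>h.py <<'E'
W=cam.get_calibration("wrist")
def T():
    s=monitor.sense();M=np.eye(4);q=s["ee_rot"];M[:3,:3]=R.from_quat([q[1],q[2],q[3],q[0]]).as_matrix();M[:3,3]=s["tcp_pos"];return M
def wproj(M,p):
    q=(np.linalg.inv(M@W["tool_from_camera"])@np.append(p,1))[:3]
    t=np.arctan2(np.hypot(q[0],q[1]),q[2]);k=W["mtx"];d=q[:2]/np.hypot(q[0],q[1])*t*k[0,0];return d+k[:2,2]
def wray(M,u,z):
    k=W["mtx"];d=(np.array(u)-k[:2,2])/k[0,0];t=np.hypot(*d);q=np.append(d/t*np.sin(t),np.cos(t))
    A=M@W["tool_from_camera"];v=A[:3,:3]@q;o=A[:3,3];return o+v*(z-o[2])/v[2]
E
python3 - <<'E'
from h import *
import cv2
M=T();np.save("M1.npy",M);print(M)
cv2.imwrite("pics/w1.png",cv2.resize(cv2.cvtColor(cam.camera("wrist"),cv2.COLOR_RGB2BGR),(800,600),interpolation=cv2.INTER_CUBIC))
E
```

```text
[[-1.00912260e-01  9.94894895e-01 -9.29573734e-04  5.39961644e-01]
 [ 9.94895324e-01  1.00912314e-01  1.05716689e-05  1.91615310e-01]
 [ 1.04323136e-04 -9.23761750e-04 -9.99999568e-01  3.40541390e-01]
 [ 0.00000000e+00  0.00000000e+00  0.00000000e+00  1.00000000e+00]]
```

View pics/w1.png

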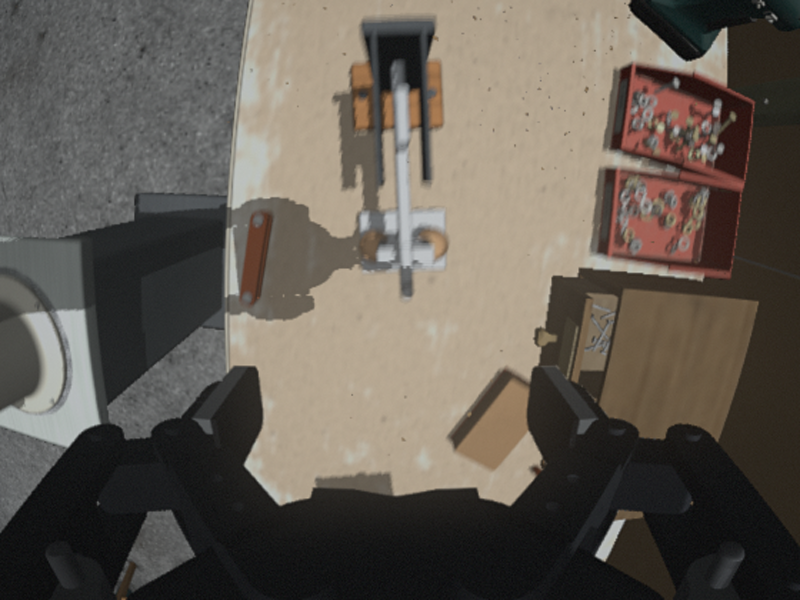

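The wrist view (800×600) shows the handle from (398,62) to (403,150), the end of the tab at about (405,267) and the stop at (407,290). The plate corners are (362,211), (443,208), (445,270) and (362,271), so the pinch line across x is right.

```bash
python3 - <<'E'
from h import *
np.set_printoptions(precision=4,suppress=True)
M=np.load("M1.npy");k=1/1.4286
for n,u,z in[("tab -y end",(405,267),.172),("handle+y",(398,62),.218),("handle-y",(403,150),.218),("pl+-26",(362,211),.031),("",(443,208),.031),("",(445,270),.031),("",(362,271),.031),("stop",(407,296),.154),("cheekL",(380,184),.214),("cheekR",(428,182),.214)]:
    print(n,wray(M,np.array(u)*k,z))
obs=[((0,-12,147),(405,267)),((0,110,193),(398,62)),((0,76,193),(403,150)),((-42,26,6),(362,211)),((42,26,6),(443,208)),((42,-34,6),(445,270)),((-42,-34,6),(362,271))]
f=lambda v:np.concatenate([wproj(M,loc((v[0],v[1],.025,v[2]),np.array(p)/1e3))-np.array(u)*k for p,u in obs])
s=least_squares(f,[.54,.19,.1],loss="soft_l1");print(s.x,f(s.x).reshape(-1,2))
t=[("top",(0,0,147)),("top",(0,93,193)),("scene",(0,0,147)),("top",(42,-34,6)),("top",(-42,26,6))]
for n,p in t: print(n,p,proj(n,loc((s.x[0],s.x[1],.025,s.x[2]),np.array(p)/1e3)))
E
```

```text
tab -y end [0.5471 0.1986 0.172 ]
handle+y [0.5289 0.3261 0.218 ]
handle-y [0.537  0.2747 0.218 ]
pl+-26 [0.5055 0.2231 0.031 ]
 [0.5838 0.2342 0.031 ]
 [0.5932 0.1729 0.031 ]
 [0.5108 0.1634 0.031 ]
stop [0.5516 0.1737 0.154 ]
cheekL [0.5259 0.2539 0.214 ]
cheekR [0.5533 0.258  0.214 ]
[0.5467 0.2031 0.1422] [[ 0.5185  7.5024]
 [ 0.9423 16.5745]
 [-0.8346 -4.4334]
 [-2.877  -0.1078]
 [ 0.6415 -0.337 ]
 [ 0.183  -1.68  ]
 [-0.5842 -0.0783]]
top (0, 0, 147) [203.5146 213.6291]
top (0, 93, 193) [161.7581 217.6631]
scene (0, 0, 147) [231.6127 238.0841]
top (42, -34, 6) [222.2325 201.5632]
top (-42, 26, 6) [205.1835 233.9663]
```

```bash
python3 - <<'E'
from h import *
import cv2
M=np.load("M1.npy");w=cv2.imread("pics/w1.png");t=cv2.imread("pics/top0.png")
def box(x0,x1,y0,y1,z):return [(x0,y0,z),(x1,y0,z),(x1,y1,z),(x0,y1,z)]
shapes=[(box(-42,42,-34,26,6),(0,0,255)),(box(-4,4,-12,12,147),(0,255,0)),(box(-4,4,76,110,193),(255,0,255)),(box(-21,21,-7,7,125),(255,255,0))]
def ov(img,pr,pose,x,y,wd,h,s):
    o=cv2.resize(img[y:y+h,x:x+wd],None,fx=s,fy=s,interpolation=cv2.INTER_CUBIC)
    raw=o.copy()
    for b,c in shapes:
        p=np.array([(pr(loc(pose,np.array(q)/1e3))-[x,y])*s for q in b]);cv2.polylines(o,[p.astype(int)],True,c,1)
    return np.hstack([raw,o])
pose=(.547,.1995,.025,.137)
a=ov(w,lambda p:wproj(M,p)*1.4286,pose,350,10,110,300,2)[:, :]
b=ov(t,lambda p:proj("top",p),pose,140,190,95,55,3.7)
o=np.zeros((600,800,3),np.uint8);o[:a.shape[0],:a.shape[1]]=a
bb=b;print(a.shape,b.shape)
L,Rr=np.hsplit(bb,2);o[:L.shape[0],445:445+L.shape[1]]=L;o[300:300+L.shape[0],445:445+L.shape[1]]=Rr[:, :L.shape[1]]
cv2.imwrite("pics/o1.png",o)
E
```

```text
(600, 440, 3) (204, 704, 3)
```

View pics/o1.png

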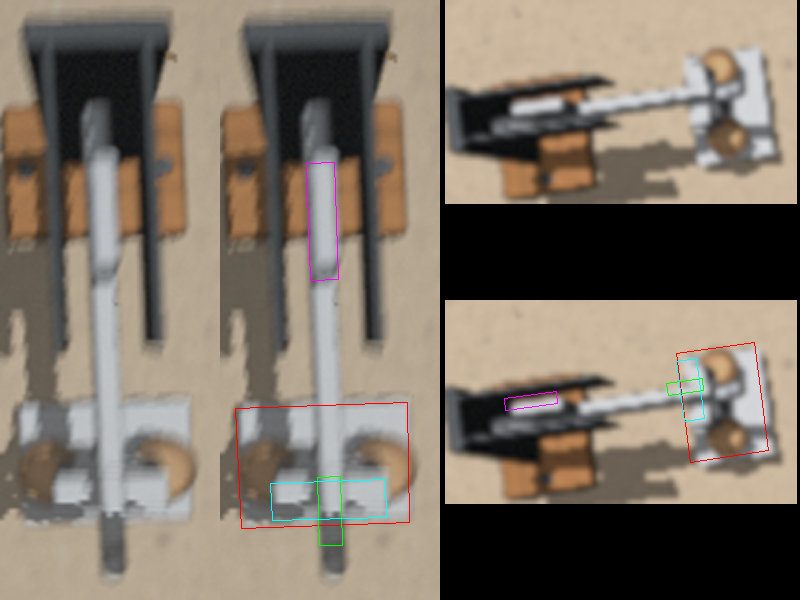

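Wrist overlay: the carrier is at about (0.546, 0.200), yaw 0.137, and the top view agrees within a few mm. Next I grasp the tab.

To row units: -0.036 rad / 6.2832 = -0.0057.

Request:
hand_motion(
  increments=[
    [0.008,0.007,0,0,0,-0.0057,0.6],
    [0.008,0.007,0.04,0,0,-0.0057,0.6],
    [0.008,0.007,0.08,0,0,-0.0057,0.6],
    [0.008,0.007,0.12,0,0,-0.0057,0.6],
    [0.008,0.007,0.15,0,0,-0.0057,0.6],
    [0.008,0.007,0.17,0,0,-0.0057,0.6],
    [0.008,0.007,0.188,0,0,-0.0057,0.6],
    [0.008,0.007,0.188,0,0,-0.0057,0.6],
    [0.008,0.007,0.188,0,0,-0.0057,0],
    [0.008,0.007,0.188,0,0,-0.0057,0],
    [0.008,0.007,0.188,0,0,-0.0057,0],
    [0.008,0.007,0.188,0,0,-0.0057,0],
    [0.008,0.007,0.188,0,0,-0.0057,0],
    [0.008,0.007,0.188,0,0,-0.0057,0],
  ],
  grip_n=60,
)

```text
clock: 3.55
tcp_pos: [0.5472, 0.1978, 0.155]
ee_rot: [0.001, 0.657, 0.754, 0.001]
wrist_force: [-1.6, -0.8, 6.1]
width: 0.076
grip_force: 61.9
```

```bash
python3 - <<'E'
from h import *
import cv2
M=T();np.save("M2.npy",M);print(M,monitor.sense()["wrist_force"],monitor.sense()["ft_torque"])
a=cv2.resize(cv2.cvtColor(cam.camera("wrist"),cv2.COLOR_RGB2BGR),(800,600),interpolation=cv2.INTER_CUBIC)
b=cv2.cvtColor(cam.camera("scene"),cv2.COLOR_RGB2BGR)[200:340,150:310]
o=np.zeros((600,800,3),np.uint8);o[:450,:400]=a[:450,200:600];o[:350,400:]=cv2.resize(b,(400,350),interpolation=cv2.INTER_CUBIC)
cv2.imwrite("pics/g1.png",o)
E
```

```text
[[-1.35787272e-01  9.90734656e-01  2.58022485e-03  5.47153971e-01]
 [ 9.90737970e-01  1.35787604e-01  4.72212423e-05  1.97759501e-01]
 [-3.03578828e-04  2.56273878e-03 -9.99996670e-01  1.54953618e-01]
 [ 0.00000000e+00  0.00000000e+00  0.00000000e+00  1.00000000e+00]] [-1.61689148 -0.79624979  6.08357865] [-0.14989712  0.22880493 -0.04890142]
```

View pics/g1.png

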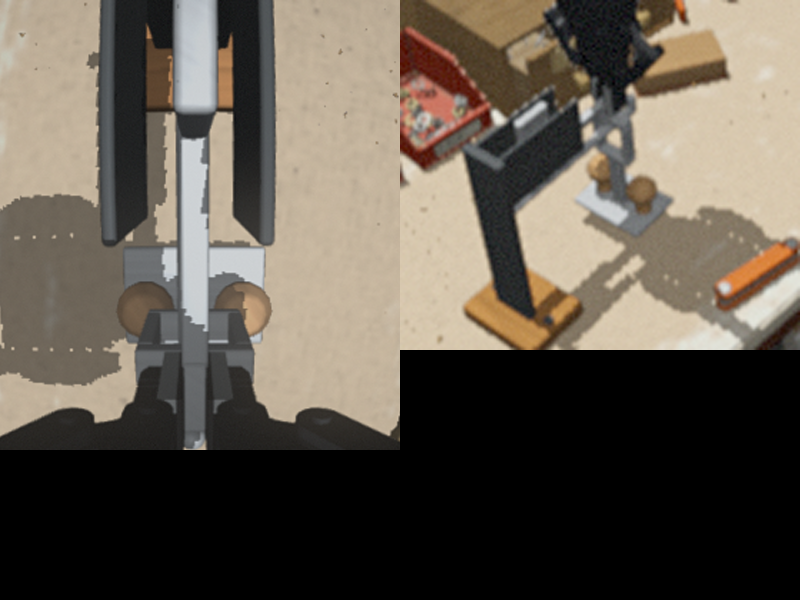

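The tab is held (8 mm object, grip 62 N). The wrist view shows the frame at (195,340) with the arm running up between the cheeks. Next I lift about 21 mm and slide off along the rail.

Request:
hand_motion(
  increments=[
    [0,0,-0.008,0,0,0,0],
    [0,0,-0.016,0,0,0,0],
    [0,0,-0.023,0,0,0,0],
    [0,0,-0.023,0,0,0,0],
  ],
  grip_n=70,
)

```text
clock: 4.05
tcp_pos: [0.547, 0.1979, 0.1778]
ee_rot: [0.001, 0.657, 0.754, 0.001]
wrist_force: [0.0, 1.1, -1.2]
width: 0.071
grip_force: 69.7
```

```bash
python3 -c "
from h import *
s=monitor.sense();print(s['ft_torque'])"
```

```text
[0.04198681 0.05760067 0.03398067]
```

Request:
hand_motion(
  increments=[
    [-0.01,0,0,0,0,0,0],
    [-0.02,0,0,0,0,0,0],
    [-0.03,0,0,0,0,0,0],
    [-0.04,0,0,0,0,0,0],
    [-0.05,0,0,0,0,0,0],
    [-0.06,0,0,0,0,0,0],
    [-0.07,0,0,0,0,0,0],
    [-0.085,0,0,0,0,0,0],
    [-0.1,0,0,0,0,0,0],
    [-0.12,0,0,0,0,0,0],
    [-0.14,0,0,0,0,0,0],
    [-0.16,0,0,0,0,0,0],
    [-0.18,0,0,0,0,0,0],
    [-0.18,0,0,0,0,0,0],
  ],
)

```text
clock: 5.45
tcp_pos: [0.571, 0.0164, 0.1764]
ee_rot: [0.001, 0.659, 0.753, -0.0]
wrist_force: [-0.1, 0.3, -2.3]
width: 0.076
grip_force: 69.7
```

```bash
python3 - <<'E'
from h import *
import cv2
M=T();np.save("M3.npy",M);print(M,monitor.sense()["wrist_force"],monitor.sense()["ft_torque"])
a=cv2.cvtColor(cam.camera("scene"),cv2.COLOR_RGB2BGR);b=cv2.cvtColor(cam.camera("top"),cv2.COLOR_RGB2BGR)
o=np.vstack([cv2.resize(a[150:330,150:370],(660,540))[:300],cv2.resize(b[150:250,130:350],(660,300))])
o=np.hstack([cv2.resize(a[170:340,150:310],(400,425),interpolation=cv2.INTER_CUBIC),cv2.resize(b[140:310,180:340],(400,425),interpolation=cv2.INTER_CUBIC)])
cv2.imwrite("pics/p1.png",o)
E
```

```text
[[-1.32627391e-01  9.91165851e-01  4.80983855e-04  5.71046028e-01]
 [ 9.91165342e-01  1.32627837e-01 -1.05900589e-03  1.63661315e-02]
 [-1.11344232e-03  3.36281338e-04 -9.99999324e-01  1.76432007e-01]
 [ 0.00000000e+00  0.00000000e+00  0.00000000e+00  1.00000000e+00]] [-0.11149991  0.27461725 -2.34996003] [0.05599785 0.02951418 0.01254928]
```

View pics/p1.png

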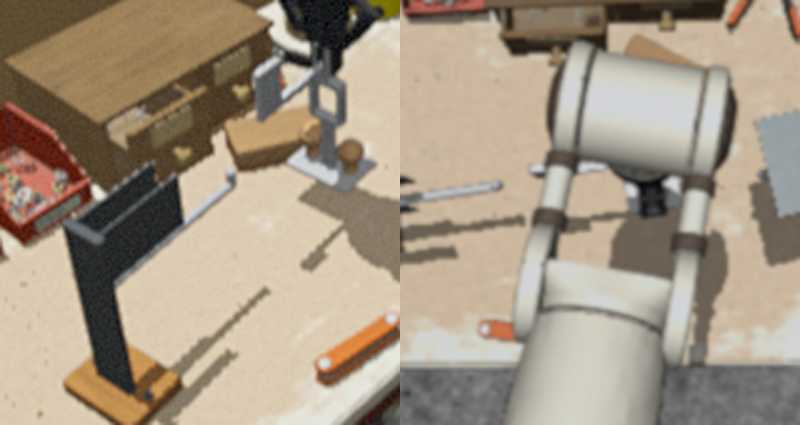

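The scene view shows the carrier held level and clear of the rail, its plate at about (335,165), near the sanding block. I'll move it towards the robot, yaw it, and lower it.

To row units: -0.076 rad / 6.2832 = -0.0121.

Request:
hand_motion(
  increments=[
    [0.007,-0.02,0,0,0,-0.0032,0],
    [0.014,-0.04,0,0,0,-0.008,0],
    [0.021,-0.064,0,0,0,-0.0121,0],
    [0.021,-0.064,0.015,0,0,-0.0121,0],
    [0.021,-0.064,0.03,0,0,-0.0121,0],
    [0.021,-0.064,0.038,0,0,-0.0121,0],
    [0.021,-0.064,0.041,0,0,-0.0121,0],
    [0.021,-0.064,0.043,0,0,-0.0121,0],
    [0.021,-0.064,0.043,0,0,-0.0121,0],
  ],
)

```text
clock: 6.45
tcp_pos: [0.5047, 0.0316, 0.1336]
ee_rot: [0.0, 0.628, 0.778, 0.0]
wrist_force: [-0.3, -0.0, -1.1]
width: 0.075
grip_force: 69.7
```

Request:
hand_motion(
  increments=[
    [0,0,0.001,0,0,0,0],
    [0,0,0.002,0,0,0,0],
    [0,0,0.003,0,0,0,0],
    [0,0,0.003,0,0,0,0],
  ],
)

```text
clock: 6.85
tcp_pos: [0.5045, 0.0315, 0.1304]
ee_rot: [0.0, 0.628, 0.778, 0.0]
wrist_force: [-0.1, 0.6, -1.8]
width: 0.07
grip_force: 69.7
```

Request:
hand_motion(
  increments=[
    [0,0,0.001,0,0,0,0],
    [0,0,0.002,0,0,0,0],
    [0,0,0.002,0,0,0,0],
  ],
)

```text
clock: 7.15
tcp_pos: [0.5052, 0.0311, 0.1304]
ee_rot: [0.001, 0.628, 0.778, 0.0]
wrist_force: [-4.6, -1.3, 9.7]
width: 0.073
grip_force: 71.2
```

Request:
hand_motion(
  increments=[
    [0,0,0.001,0,0,0,0],
    [0,0,0.002,0,0,0,0],
    [0,0,0.002,0,0,0,0],
  ],
)

```text
clock: 7.45
tcp_pos: [0.5059, 0.031, 0.1305]
ee_rot: [0.001, 0.628, 0.778, 0.0]
wrist_force: [-8.4, -0.4, 22.5]
width: 0.072
grip_force: 73.0
```

Contact with the bench at TCP z = 0.1304. I'll relax, open and rise.

Request:
hand_motion(
  increments=[
    [0,0,-0.002,0,0,0,0],
    [0,0,-0.0035,0,0,0,0],
    [0,0,-0.0035,0,0,0,0.15],
    [0,0,-0.0035,0,0,0,0.3],
    [0,0,-0.0035,0,0,0,0.6],
    [0,0,-0.0035,0,0,0,0.6],
    [0,0,-0.0035,0,0,0,0.6],
    [0,0,-0.0035,0,0,0,0.6],
    [0,0,-0.03,0,0,0,0.6],
    [0,0,-0.07,0,0,0,0.6],
    [0,0,-0.11,0,0,0,0.6],
    [0,0,-0.15,0,0,0,0.6],
    [0.05,0,-0.19,0,0,0,0.6],
    [0.05,0,-0.19,0,0,0,0.6],
  ],
)

```text
clock: 8.85
tcp_pos: [0.495, 0.0823, 0.321]
ee_rot: [0.003, 0.628, 0.778, 0.003]
wrist_force: [-0.1, -0.1, 0.5]
width: 0.602
grip_force: 0.0
```

```bash
python3 - <<'E'
from h import *
import cv2
M=T();np.save("M4.npy",M);print(M)
a=cv2.resize(cv2.cvtColor(cam.camera("wrist"),cv2.COLOR_RGB2BGR),(800,600),interpolation=cv2.INTER_CUBIC);cv2.imwrite("pics/w4.png",a)
cv2.imwrite("pics/s4.png",cv2.cvtColor(cam.camera("scene"),cv2.COLOR_RGB2BGR))
E
```

```text
[[-2.11815218e-01  9.77281613e-01  7.41367297e-03  4.94976951e-01]
 [ 9.77309254e-01  2.11816527e-01  6.17288631e-04  8.22624872e-02]
 [-9.67073629e-04  7.37620233e-03 -9.99972328e-01  3.20993427e-01]
 [ 0.00000000e+00  0.00000000e+00  0.00000000e+00  1.00000000e+00]]
```

View pics/w4.png

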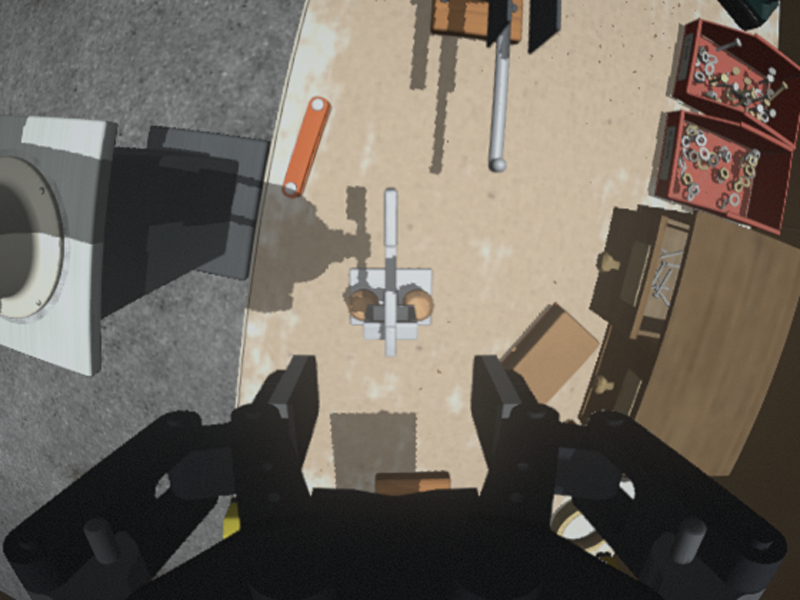

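The carrier stands upright: handle top from (391,188) to (391,246), tab from (391,292) to (391,355).

```bash
python3 - <<'E'
from h import *
np.set_printoptions(precision=4,suppress=True)
M=np.load("M4.npy");k=1/1.4286
P=[wray(M,np.array(u)*k,z) for u,z in[((391,188),.193),((391,246),.193),((391,292),.147),((391,355),.147)]]
print(np.array(P))
h=(P[0]+P[1])/2;t=(P[2]+P[3])/2;print("h",h,"t",t,"dist",np.linalg.norm((h-t)[:2]),"yaw",np.arctan2(-(h-t)[0],(h-t)[1]))
obs=[((0,110,193),(391,188)),((0,76,193),(391,246)),((0,-12,147),(391,355)),((0,12,147),(391,292)),((-42,26,6),(350,270)),((42,26,6),(431,268)),((42,-34,6),(433,338)),((-42,-34,6),(350,339))]
f=lambda v:np.concatenate([wproj(M,loc((v[0],v[1],0,v[2]),np.array(p)/1e3))-np.array(u)*k for p,u in obs])
s=least_squares(f,[.5,.03,.2],loss="soft_l1");print(s.x,f(s.x).reshape(-1,2))
hp=loc((*s.x[:2],0,s.x[2]),np.array([0,.093,.193]));print("handle fit",hp, "tool delta",M[:3,:3].T@(hp-M[:3,3]))
E
```

```text
[[0.4819 0.1417 0.193 ]
 [0.4892 0.1082 0.193 ]
 [0.4975 0.0695 0.147 ]
 [0.5076 0.0227 0.147 ]]
h [0.4856 0.1249 0.193 ] t [0.5026 0.0461 0.147 ] dist 0.080635830722654 yaw 0.21244412804155224
[0.5053 0.0338 0.2149] [[-0.1767  0.3825]
 [-0.0827  0.0596]
 [ 0.1652  0.5743]
 [ 0.0879 23.0438]
 [-0.4596 -1.3037]
 [ 1.1001 -0.0779]
 [-1.0947 -9.4647]
 [ 0.5828 -9.9804]]
handle fit [0.4855 0.1247 0.193 ] tool delta [ 0.0436 -0.0012  0.1279]
```

Request:
hand_motion(
  increments=[
    [-0.03,0.01,-0.03,0,0,0,1],
    [-0.06,0.02,-0.06,0,0,0,1],
    [-0.09,0.03,-0.08,0,0,0,1],
    [-0.09,0.03,-0.08,0,0,0,1],
    [-0.09,0.03,-0.08,0,0,0,1],
  ],
)

```text
clock: 9.45
tcp_pos: [0.5419, -0.0023, 0.3941]
ee_rot: [-0.002, 0.629, 0.777, -0.001]
wrist_force: [-0.6, 0.4, -0.8]
width: 1.002
grip_force: 0.0
```

```bash
python3 - <<'E'
from h import *
import cv2
M=T();np.save("M5.npy",M);print(M)
a=cv2.resize(cv2.cvtColor(cam.camera("wrist"),cv2.COLOR_RGB2BGR),(800,600),interpolation=cv2.INTER_CUBIC);cv2.imwrite("pics/w5.png",a)
for p in[(48,2,222),(-48,2,222),(0,0,169)]:print(wproj(M,loc((.557,-.1025,0,.213),np.array(p)/1e3))*1.4286)
E
```

```text
[[-2.08655707e-01  9.77983202e-01 -3.41344944e-03  5.41887451e-01]
 [ 9.77988148e-01  2.08659239e-01  7.09705155e-04 -2.31902903e-03]
 [ 1.40632749e-03 -3.19022907e-03 -9.99993922e-01  3.94091079e-01]
 [ 0.00000000e+00  0.00000000e+00  0.00000000e+00  1.00000000e+00]]
[448.60245479 402.28241074]
[323.50668724 402.05749365]
[387.09903603 376.65856563]
```

View pics/w5.png

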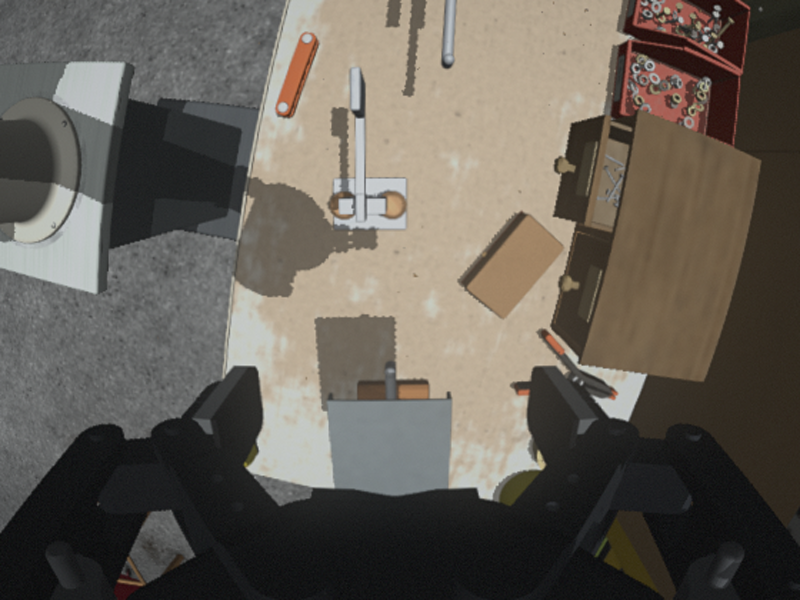

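Front edge corners at (329,400) and (450,397), stop at (391,366). I'll refine the hood pose.

```bash
python3 - <<'E'
from h import *
np.set_printoptions(precision=4,suppress=True)
M=np.load("M5.npy");k=1/1.4286
ow=[((-48,2,220),(329,400)),((48,2,220),(450.5,397)),((0,4,169),(391,363))]
ot=[((48,2,222),(322,188)),((48,-128,222),(375,176.5)),((-48,-128,222),(383.75,214.5)),((-48,2,222),(331.5,226.5))]
fw=lambda v:np.concatenate([wproj(M,loc((v[0],v[1],0,v[2]),np.array(p)/1e3))-np.array(u)*k for p,u in ow])
ft=lambda v:np.concatenate([proj("top",loc((v[0],v[1],0,v[2]),np.array(p)/1e3))-u for p,u in ot])
for f in(fw,lambda v:np.concatenate([fw(v),ft(v)])):
    s=least_squares(f,[.557,-.1,.213],loss="soft_l1");print(s.x,f(s.x).reshape(-1,2))
v=s.x
M4=M
obs=[((0,110,193),(356,68))]
print("handle +y end ray",wray(M,np.array((356,68))*k,.193), "fit pred",loc((.5053,.0338,0,.2149),np.array([0,.110,.193])))
E
```

```text
[ 0.5596 -0.0992  0.2411] [[-0.8042 -0.4253]
 [ 1.5041 -0.4639]
 [-0.2434  4.6244]]
[ 0.5587 -0.1006  0.2086] [[-1.8617 -0.7239]
 [ 0.3745  1.7901]
 [-1.1099  5.52  ]
 [-0.7152 -1.0526]
 [-1.1357 -0.9127]
 [-0.6168 -0.1607]
 [-1.3481 -0.626 ]]
handle +y end ray [0.483  0.1394 0.193 ] fit pred [0.4818 0.1413 0.193 ]
```

Request:
hand_motion(
  increments=[
    [0.045,-0.01,0.03,0,0,0,0.6],
    [0.09,-0.02,0.06,0,0,0,0.6],
    [0.135,-0.028,0.1,0,0,0,0.6],
    [0.135,-0.028,0.14,0,0,0,0.6],
    [0.135,-0.028,0.17,0,0,0,0.6],
    [0.135,-0.028,0.2,0,0,0,0.6],
    [0.135,-0.028,0.223,0,0,0,0.6],
    [0.135,-0.028,0.223,0,0,0,0.6],
    [0.135,-0.028,0.223,0,0,0,0.6],
  ],
  grip_n=110,
)

```text
clock: 10.4
tcp_pos: [0.4853, 0.1252, 0.1727]
ee_rot: [-0.001, 0.628, 0.778, -0.001]
wrist_force: [-0.2, -0.0, 0.1]
width: 0.595
grip_force: 0.0
```

Request:
hand_motion(
  increments=[
    [0,0,0.002,0,0,0,0.3],
    [0,0,0.002,0,0,0,0],
    [0,0,0.002,0,0,0,0],
    [0,0,0.002,0,0,0,0],
    [0,0,0.002,0,0,0,0],
    [0,0,0.002,0,0,0,0],
  ],
  grip_n=120,
)

```text
clock: 11.0
tcp_pos: [0.487, 0.1249, 0.1723]
ee_rot: [0.001, 0.628, 0.778, 0.001]
wrist_force: [-0.0, 0.7, 5.5]
width: 0.063
grip_force: 118.6
```

Request:
hand_motion(
  increments=[
    [0,0,-0.008,0,0,0,0],
    [0,0,-0.018,0,0,0,0],
    [0,0,-0.028,0,0,0,0],
    [0,0,-0.028,0,0,0,0],
    [0,0,-0.028,0,0,0,0],
  ],
)

```text
clock: 11.5
tcp_pos: [0.4865, 0.1248, 0.1996]
ee_rot: [0.0, 0.628, 0.778, 0.0]
wrist_force: [0.4, -0.2, -1.7]
width: 0.057
grip_force: 117.6
```

```bash
python3 - <<'E'
from h import *
import cv2
M=T();np.save("M6.npy",M);print(M,monitor.sense()["ft_torque"])
a=cv2.resize(cv2.cvtColor(cam.camera("wrist"),cv2.COLOR_RGB2BGR),(800,600),interpolation=cv2.INTER_CUBIC)
b=cv2.cvtColor(cam.camera("scene"),cv2.COLOR_RGB2BGR)[150:350,180:380]
o=np.hstack([a[:,200:600],np.vstack([cv2.resize(b,(400,400),interpolation=cv2.INTER_CUBIC),np.zeros((200,400,3),np.uint8)])])
cv2.imwrite("pics/g6.png",o)
E
```

```text
[[-2.10340927e-01  9.77627935e-01  5.62029219e-04  4.86463164e-01]
 [ 9.77628095e-01  2.10340917e-01  7.67061496e-05  1.24807197e-01]
 [-4.32276668e-05  5.65589998e-04 -9.99999839e-01  1.99575198e-01]
 [ 0.00000000e+00  0.00000000e+00  0.00000000e+00  1.00000000e+00]] [ 0.13349307  0.05788623 -0.03796267]
```

View pics/g6.png

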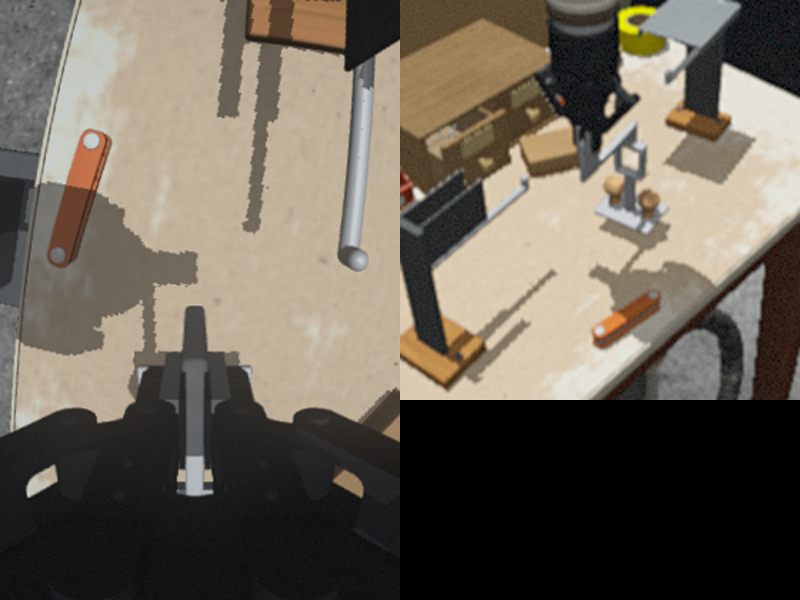

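Held and level: the scene crop shows the plate horizontal at (630,210), and the torque of 0.13 Nm fits the carrier's weight. Next I go to just outside the hooded rail, eye about 23 mm above its hung height.

Request:
hand_motion(
  increments=[
    [0,0,-0.012,0,0,0,0],
    [0,0,-0.024,0,0,0,0],
    [0,0,-0.036,0,0,0,0],
    [-0.015,0.003,-0.036,0,0,0,0],
    [-0.035,0.008,-0.036,0,0,0,0],
    [-0.055,0.012,-0.036,0,0,0,0],
    [-0.075,0.016,-0.036,0,0,0,0],
    [-0.092,0.02,-0.036,0,0,0,0],
    [-0.106,0.023,-0.036,0,0,0,0],
    [-0.106,0.023,-0.036,0,0,0,0],
    [-0.106,0.023,-0.036,0,0,0,0],
  ],
)

```text
clock: 12.7
tcp_pos: [0.531, 0.0261, 0.2352]
ee_rot: [-0.0, 0.629, 0.778, 0.0]
wrist_force: [-0.5, 0.6, -1.8]
width: 0.064
grip_force: 117.6
```

```bash
python3 - <<'E'
from h import *
import cv2
M=T();print(M,monitor.sense()["ft_torque"])
cv2.imwrite("pics/s7.png",cv2.cvtColor(cam.camera("scene"),cv2.COLOR_RGB2BGR));cv2.imwrite("pics/w7.png",cv2.cvtColor(cam.camera("wrist"),cv2.COLOR_RGB2BGR))
E
```

```text
[[-2.09926164e-01  9.77717062e-01 -5.92921488e-04  5.31011925e-01]
 [ 9.77716996e-01  2.09926503e-01  5.82911731e-04  2.60653867e-02]
 [ 6.94392680e-04 -4.57340993e-04 -9.99999654e-01  2.35171224e-01]
 [ 0.00000000e+00  0.00000000e+00  0.00000000e+00  1.00000000e+00]] [0.19040109 0.05728365 0.02423955]
```

Request:
hand_motion(
  increments=[
    [-0.01,0,0,0,0,0,0],
    [-0.02,0,0,0,0,0,0],
    [-0.03,0,0,0,0,0,0],
    [-0.03,0,0,0,0,0,0],
  ],
)

```text
clock: 13.2
tcp_pos: [0.5377, -0.0048, 0.2353]
ee_rot: [0.0, 0.629, 0.777, -0.0]
wrist_force: [0.6, 0.1, -1.4]
width: 0.063
grip_force: 117.6
```

Request:
hand_motion(
  increments=[
    [-0.01,0,0,0,0,0,0],
    [-0.02,0,0,0,0,0,0],
    [-0.03,0,0,0,0,0,0],
    [-0.03,0,0,0,0,0,0],
  ],
)

```text
clock: 13.6
tcp_pos: [0.544, -0.0341, 0.2353]
ee_rot: [0.0, 0.629, 0.777, -0.0]
wrist_force: [0.3, 0.1, -2.3]
width: 0.06
grip_force: 117.6
```

Request:
hand_motion(
  increments=[
    [-0.01,0,0,0,0,0,0],
    [-0.02,0,0,0,0,0,0],
    [-0.023,0,0,0,0,0,0],
    [-0.023,0,0,0,0,0,0],
  ],
)

```text
clock: 14.0
tcp_pos: [0.5487, -0.0557, 0.2353]
ee_rot: [-0.0, 0.629, 0.778, 0.0]
wrist_force: [0.0, -0.6, -1.9]
width: 0.06
grip_force: 117.7
```

Request:
hand_motion(
  increments=[
    [0,0,0.008,0,0,0,0],
    [0,0,0.016,0,0,0,0],
    [0,0,0.02,0,0,0,0],
    [0,0,0.02,0,0,0,0],
  ],
)

```text
clock: 14.4
tcp_pos: [0.5478, -0.0546, 0.2139]
ee_rot: [-0.001, 0.628, 0.778, -0.0]
wrist_force: [-0.8, -0.5, -1.9]
width: 0.062
grip_force: 117.7
```

Request:
hand_motion(
  increments=[
    [0,0,0.001,0,0,0,0],
    [0,0,0.002,0,0,0,0],
    [0,0,0.003,0,0,0,0],
    [0,0,0.003,0,0,0,0],
  ],
)

```text
clock: 14.8
tcp_pos: [0.5488, -0.0552, 0.2127]
ee_rot: [0.0, 0.628, 0.778, 0.0]
wrist_force: [-0.9, -0.6, -0.0]
width: 0.058
grip_force: 117.8
```

Contact is at the height expected for the rail. Release gently and withdraw upward.

Request:
hand_motion(
  increments=[
    [0,0,0.001,0,0,0,0],
    [0,0,0,0,0,0,0],
    [0,0,0,0,0,0,0.1],
    [0,0,0,0,0,0,0.15],
    [0,0,0,0,0,0,0.25],
    [0,0,0,0,0,0,0.4],
    [0,0,0,0,0,0,0.6],
    [0,0,0,0,0,0,0.6],
    [0,0,0,0,0,0,0.6],
    [0,0,0,0,0,0,0.6],
    [0,0,-0.03,0,0,0,0.6],
    [0,0,-0.07,0,0,0,0.6],
    [0.04,0,-0.12,0,0,0,0.6],
    [0.08,0,-0.15,0,0,0,0.6],
    [0.08,0,-0.15,0,0,0,0.6],
    [0.08,0,-0.15,0,0,0,0.6],
    [0.08,0,-0.15,0,0,0,0.6],
    [0.08,0,-0.15,0,0,0,0.6],
  ],
  grip_n=30,
)

```text
clock: 16.6
tcp_pos: [0.5313, 0.0221, 0.3599]
ee_rot: [-0.002, 0.629, 0.778, -0.001]
wrist_force: [-0.5, -0.4, -0.1]
width: 0.599
grip_force: 0.0
```

```bash
python3 - <<'E'
from h import *
import cv2
np.set_printoptions(precision=4,suppress=True)
M=T();np.save("M8.npy",M);print(M[:3,3])
a=cv2.cvtColor(cam.camera("wrist"),cv2.COLOR_RGB2BGR)
b=cv2.cvtColor(cam.camera("wrist"),cv2.COLOR_RGB2BGR)
s=cv2.cvtColor(cam.camera("scene"),cv2.COLOR_RGB2BGR)
cv2.imwrite("pics/w8.png",a);cv2.imwrite("pics/s8.png",s)
print("motion between frames",cv2.absdiff(a,b).mean())
# predicted handle position in wrist picture
pose=(.5487+.0198,-.0552-.0909,.040,.213)
for p in[(0,110,193),(0,76,193)]:
    print(wproj(M,loc(pose,np.array(p)/1e3)))
c=np.mean([wproj(M,loc(pose,np.array(p)/1e3)) for p in[(0,110,193),(0,76,193)]],0).astype(int)
g=cv2.cvtColor(a,cv2.COLOR_BGR2GRAY)
for y in range(c[1]-40,c[1]+41,8): print(y,g[y,c[0]-20:c[0]+21:2])
E
```

```text
[0.5313 0.0221 0.3599]
motion between frames 1.5613378684807255
[276.6806 269.2726]
[276.7224 300.8846]
245 [112 112 112 114 112 111 112 111 112 112 114 114 186 193 194 192 189 191
 188 188 190]
253 [111 111 111 112 111 114 115 117 116  86  78  78  84 181 193 189 188 191
 191 191 188]
261 [110 112 111 110 110 108 112 114 115  81  75  76  81 105 111 111 109 110
 110 112 116]
269 [114 113 114 115 114 114 114 113 113 106 131 134 131 104 114 162 206 206
 206 206 206]
277 [108 110 111 110 111 109 110 110 110 157 194 203 191 108 110 109 107 108
 107 118 191]
285 [ 72  77  76  77  70  68 103 110 104 158 197 198 183  91 109 108  86  71
  94 101 105]
293 [105 102 100  95  92  89  76  78 101 155 195 193 181  86  96  85  93 104
 161 181 175]
301 [ 84  94  98  83  75  86 105 105 104  97 114 115 110 100 105 105 100  80
  86 170 174]
309 [ 73  67  69  70  69  62  61  61  58  87 110 111 105  62  61  60  61  70
  69  55 121]
317 [87 91 77 73 77 77 77 77 77 75 77 76 77 74 77 81 79 84 88 88 91]
325 [144 143 142 143 144 144 144 144 143 141 141 142 141 143 142 142 142 144
 142 142 141]
```

The bright blade top is at rows 270–300, column 276, which matches the predicted hung pose (269–301). So the carrier hangs level, eye about 48 mm behind the stop and clear of the gripper.

```bash
python3 -c "
from workcell import r, cam, ticket, monitor
print(ticket.close_job())"
```

```text
the job is handed in; nothing more can be done
None
```

The carrier hangs released by its eye on the hooded rail, level and about 48 mm behind the turned-up end by my last camera measurement; I handed the job in at about 17 s, and no verdict came back.

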